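# Hook the humidifier cassette inside the cigar bin

## Task

Take the humidifier cassette off the drip tray and hook its sprung lip over the dark end board of the cigar bin, near the middle, so that the white box hangs inside the bin and the lip is outside. Find the end board gently, keep the cassette upright against it so that it is not pushed askew, and press the cassette down until it is fully home, never forcing it against the bin with more than about 25 N; let go and leave everything else where it is.

Things in the scene. Friction and masses are not known exactly. Their poses are not given: they have to be found in the camera images.
- cassette_center (a point): Humidifier cassette, about 0.16 kg, standing upright: white box, sprung steel lip, blue grip fin. Point: middle of its 122 mm height. Axes: z up, -x to the lip, +x to the slotted face. White box: x -12 to +20 mm of this point, 64 mm wide (y), z -61 to +9. Its flat back (x = -12) goes against the bin end board's inner face. A 6 mm steel bridge lies on the box, reaching out to x = -30 mm.
- cassette_lip (a point): Middle of the lowest edge of the cassette's lip: 29 mm to -x of and 22 mm below cassette_center, same axes. The lip is 40 mm wide and hangs from the bridge's outer end, facing the back of the box. Slot between back and lip: 16 mm wide here at its flared mouth, narrowing to 10 mm at 18 mm above, then straight for 12 mm up to the bridge's flat underside (31 mm above this point).
- lip_root (a point): Middle of the bridge's underside in the slot, 17 mm to -x of and 9 mm above cassette_center. Fully home = the end board's top edge is against it. The lip is sprung: it yields outwards up to 6 mm (1.8 N at first, 0.6 N more per mm) and nips the 12 mm board; sliding it down over the board takes 4 to 9 N, more than its weight, so it must be pressed home.
- cassette_grip (a point): Centre of the cassette's blue grip fin, 38 mm above cassette_center, same axes. The fin is 14 mm thick (y), 28 mm long (x), 46 mm high and stands on the bridge; it can be gripped across y from above.
- bin: Open-topped light wooden storage bin, fixed, 300 (x) x 200 (y) x 120 mm high, walls 12 mm, a layer of cigars on its floor up to 29 mm high. Origin at the centre of its underside, z up. Its -x end is closed by a dark wooden end board. Inside and beyond the board is free space.
- board_mid (a point): Middle of the end board's range at rim height: 90 mm to -x of the bin's origin and 120 mm above it, bin axes. The dark end board is 12 mm thick (x), 176 mm wide (y), its top edge level with the rim. It is clamped in grooves and does not shift under 25 N, but its setting is not reported: its mid-plane stands anywhere up to 40 mm to either side (x) of this point. Find it by touch or sight.
- tray: Shallow steel drip tray, 210 (x) x 150 (y) x 12 mm, floor 4 mm thick, fixed; origin at the centre of its underside.
- hygrometer: round brass dial instrument, 44 mm diameter, 16 mm high, lying on the drip tray; origin at the centre of its underside. Leave alone.
- glue_pot: open white ceramic cup, 60 mm diameter, 50 mm high; origin at the centre of its underside. Leave alone.
- cap_cutter: steel punch standing on its 48 mm foot, 65 mm high; origin at the centre of its underside. Leave alone.
- mister: amber glass bottle, 64 mm diameter, 120 mm high; origin at the centre of its underside. Leave alone.
- band_jar: glass jar with a brass-coloured cap, 64 mm diameter, 90 mm high; origin at the centre of its underside. Leave alone.
There are look-alikes about, which are no part of the job. Leave any pink or red look-alike of the part that bears cassette_center alone.

How it is judged:
On the way, in this order (a step that is already met when the one before it is completed fails the run):
1. the cassette is lifted clear of the drip tray (distance of cassette_center from where it was at the start of the episode above 0.05 m and contact force between cassette and tray below 0.05 N), for 0.1 s.
2. the cassette is hooked on the end board, back against its inner face, lip over it, and pressed fully home (angle between cassette_center's own z axis and vertical below 0.09 rad and angle between the x axis of cassette_center and the x axis of bin, either way round below 0.12 rad and y of cassette_center in the frame of bin between -0.045 and 0.045 m and x of bin in the frame of cassette_center between 0.028 and 0.117 m and z of cassette_center in the frame of bin between 0.108 and 0.1135 m and contact force between cassette and bin above 0.3 N), for 0.2 s.
At the end, for the whole second after the job is handed in: The cassette hangs released and at rest on the end board, white box inside the bin and lip outside: bridge within 2.5 mm of the board's top edge, upright within 5 degrees, square to the board within 7 degrees, its middle within 45 mm of the board's middle (all of step 2 and linear speed of cassette below 0.02 m/s and contact force between cassette and the fingers below 0.01 N); the robot touches nothing.
It fails at once if the cassette is pushed askew: tipped by more than 4 degrees while it presses on the bin or its end board (angle between cassette_center's own z axis and vertical above 0.07 rad and contact force between cassette and bin above 2 N).
It fails at once if the cassette is forced against the bin or its end board: pushed with more than about 25 N, which with the lip's own pinch makes 40 N of contact force in all (contact force between cassette and bin above 40 N).
It fails at once if the robot itself pushes the bin or its end board with more than 25 N (contact force between any of the fingers, the arm and bin above 25 N).
It fails at once if a bystander is moved by more than 20 mm (distance of any of hygrometer, glue_pot, cap_cutter, mister, band_jar from where it was at the start of the episode above 0.02 m).
It also fails if it takes over 54 s, if anything falls off the work surface, if the arm or the gripper's body presses on something with over 40 N, if the wrist force passes 120 N, or if a joint passes its speed limit or range.

## Robot

A 6-joint arm with a two-finger parallel gripper is mounted at the origin on the work surface. World frame = base frame: x ahead of the robot, y to its left, z up, the work surface at z = 0. Lengths are in m, angles in rad, forces in N, time in s.
With the tool pointing down it reaches from about 0.35 to 0.875 m from the base axis. Payload 4.2 kg.
Tool frame: the origin (TCP) lies midway between the tips of the shut fingers; the grasp point (between the pads) lies 19 mm behind it (ctrl.grip_depth is the distance from the TCP to the grasp point, in m); z points along the fingers, y is the line along which they close (so a half turn about z gives the same grasp; the last joint's range is limited). The gripper opens to 87 mm and grips with 3 to 60 N. Pads are 19 mm wide; open, the fingers measure 117 mm over their backs; the gripper's body (75 mm by 190 mm) begins 51 mm behind the grasp point.
Start: joints at [-0.847, 0.385, 0.008, 0, -1.194, -0.259], TCP at [0.28, -0.559, 0.223] pointing down, gripper open.
Joint ranges: [-3.14, 3.14], [-1.21, 2.06], [-1.07, 1.41], [-3.16, 2.05], [-2.99, -0.16], [-3.1, 3.1]. Speed limits (rad/s): [2.79, 2.79, 3.14, 3.14, 3.14, 3.14].

## Interface

Orientations are given as [roll, pitch, yaw] about the fixed x, y, z axes, in that order (R = Rz(yaw) Ry(pitch) Rx(roll)).
In Python, from cell import ctrl gives the robot as it stands. The module is installed in compiled form; this text tells all that it offers.
- The arm moves only by the tool arm_command, never from a script. Its argument "targets" is a list of rows, each a list of 3 entries, a list of its own where there are three numbers: the opening, from 0 (shut) to 1 (fully open), then the shift along the tool's x, y, z in mm, then the turn about the tool's z in rad. A call has 1 to 20 rows; each row shifts and turns the commanded pose from where the row before left it, along the tool's axes as they then stand; what a row does not reach is not made up. A row lasts 1/12 s, in which the tool goes at most 41.7 mm and 7.16 degrees, less where a joint would pass 70% of its speed; a pose out of reach is approached as far as the arm can. A call is refused whole if a number of a shift passes 41.7 or a number of a turn 0.125, either way. A call with a gripper value outside its range is refused whole. The fingers move at their own pace and stop on an object; "squeeze" is the grip in N (left out, the last holds). Time passes only in rows, so rows that do not move let the fingers close. It gives the time, the measured TCP pose, the force, the opening and the grip force at its end, in the units of the state.
- ctrl.read_state(): the state, without advancing time (a new reading comes with each control period).
- ctrl.read_camera(name): name is "scene" or "side" or "wrist"; returns (picture, depth): 400x640x3 uint8, red, green, blue; 400x640 float32, m along the optical axis (not along the pixel's ray), 0 where there is no reading.
- ctrl.camera_params(name): a dict with "fx", "fy", "cx", "cy" (pixels), "cam_to_world" (4x4, takes a point from camera to world coordinates). Camera axes: x right, y down, z forward; pixel columns grow to the right and rows downward; lengths in m; the calibration is good to about 2 mm. A picture is of the moment at which its call begins: read the wrist's pose just before it. camera_params takes no time and is no camera call; for the wrist camera it gives the pose at the moment of the call.
- ctrl.hand_in(): hands the job in; it is judged then, once.
The state is a dict: "time_s": time; "qpos": joint angles; "joint_vel": joint speeds; "tau": joint torques, N m; "eef_pos": TCP position; "orientation": TCP orientation; "ft_force": force on the tool from outside, world axes, zero at the start; "torque": the same for the moment, N m; "gripper_width": finger opening in m; "gripper_force": force on a finger pad.
Only numpy, scipy, OpenCV 4.12 (cv2) and the standard library are available. Lean on these libraries where they do the work, as an engineer would, in place of code of your own. Each camera call takes 0.05 s, during which the arm holds its last target. There are 200 camera calls.

## Working session

There is one attempt and no reset: what is moved stays moved. The work goes in short steps, Python scripts to look and compute and a tool call to move; the robot and the scene stay as the last step left them, time stands still between calls to the robot, and variables do not carry over. Pictures are saved under pics/ and viewed, at most 10 in all, crops included, and the job is handed in when it is done.

Besides the shell and the picture viewer there is one more tool, called after "Call:" as name(argument=value, ...) on one line, values as JSON. arm_command: Moves the arm, as the interface text tells. Its arguments: {"type":"object","properties":{"targets":{"type":"array","items":{"type":"array"}},"squeeze":{"type":"number"}},"required":["targets"]}

```bash
mkdir -p pics
cat > h.py <<'E'
import numpy as np,cv2
from cell import ctrl
def shot(n,f):
    P=ctrl.camera_params(n);a,d=ctrl.read_camera(n)
    cv2.imwrite(f'pics/{f}.png',a[:,:,::-1]);np.savez(f'pics/{f}.npz',a=a,d=d,T=P['cam_to_world'],k=[P['fx'],P['fy'],P['cx'],P['cy']])
def pts(f):
    z=np.load(f'pics/{f}.npz');d=z['d'];k=z['k'];v,u=np.indices(d.shape)
    p=np.stack([(u-k[2])/k[0]*d,(v-k[3])/k[1]*d,d],-1)@z['T'][:3,:3].T+z['T'][:3,3]
    p[d==0]=np.nan
    return z['a'],p
E
python3 -c "
from h import *
shot('scene','s1');shot('side','d1');print(ctrl.read_state())"
```

```text
{'time_s': 0.1, 'qpos': array([-8.47419054e-01,  3.85495973e-01,  6.78912182e-03, -4.31200980e-04,
       -1.19402838e+00, -2.58604406e-01]), 'joint_vel': array([ 8.93263713e-04, -1.61634012e-03,  3.57299744e-03,  1.78222329e-03,
        8.83954535e-05,  5.75019585e-04]), 'tau': array([-1.55070632e-05, -3.91690564e+01,  1.87935770e+01,  4.23187450e+00,
        1.34638659e-02, -6.75383581e-05]), 'eef_pos': array([ 0.2799152 , -0.55821615,  0.22157014]), 'orientation': array([ 3.13961573e+00, -1.08523110e-04, -2.67697872e+00]), 'ft_force': array([-0.08921456,  0.38329215, -0.34718896]), 'torque': array([ 0.01359626, -0.00317117, -0.00633109]), 'gripper_force': 0.0, 'gripper_width': 0.08692481183511273}
```

View pics/s1.png

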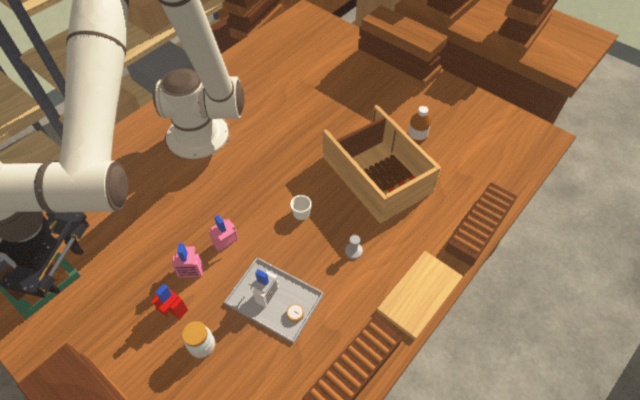

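View pics/d1.png

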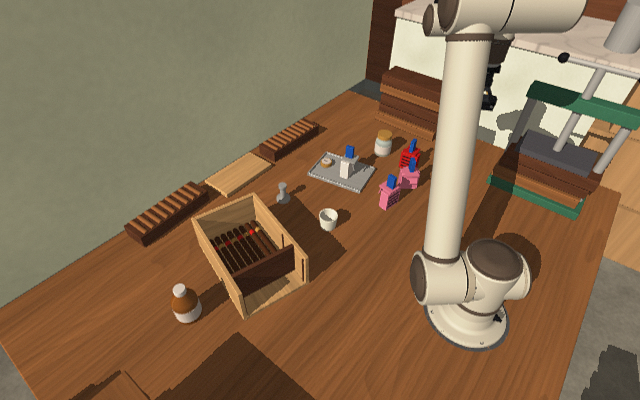

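The scene view shows the white cassette on the tray at about (265,285), with its blue fin at (262,275), and the bin at about (380,165) with its dark board on the robot-facing end. The side view has the cassette at (348,165) and the board at about (265,280). Next I'll measure from the point clouds.

Run:
```python
from h import *
ims=[]
for f in('s1','d1'):
    a,p=pts(f); a=a.astype(int)
    print(f)
    ok=(p[...,0]>0.2)&(p[...,0]<1.1)&(np.abs(p[...,1])<.7)&(p[...,2]>-.02)&(p[...,2]<.2)
    m=ok&(a[...,2]>a[...,0]+60)&(p[...,2]>.05)
    n,l,s,c=cv2.connectedComponentsWithStats(m.astype(np.uint8))
    for i in range(1,n):
        if s[i,4]>15:
            q=p[l==i]; print('blue',c[i].round(),s[i,4],np.median(q,0).round(4),q.min(0).round(3),q.max(0).round(3))
    # ortho map 2 mm/px, x 0.2..1.0 (right), y -0.5..0.5
    im=np.zeros((500,400,3),np.uint8)
    o=np.argsort(np.where(ok,p[...,2],-9).ravel()); o=o[ok.ravel()[o]]
    q=p.reshape(-1,3)[o]; u=((q[:,0]-.2)/.002).astype(int);v=((.5-q[:,1])/.002).astype(int)
    k=(u>=0)&(u<400)&(v>=0)&(v<500); im[v[k],u[k]]=a.reshape(-1,3)[o][k]
    ims.append(im)
    r=ok&(np.abs(p[...,2]-.12)<.006)
    # bin rim
    q=p[r]; q=q[(q[:,1]>-.1)]
    print('rim pts',len(q)); 
    print(cv2.minAreaRect(q[:,:2].astype(np.float32)))
cv2.imwrite('pics/ortho.png',np.hstack(ims)[:,:,::-1])
```

```text
s1
blue [219. 220.] 39 [ 0.3738 -0.2194  0.1217] [ 0.358 -0.226  0.118] [ 0.387 -0.212  0.126]
blue [182. 250.] 87 [ 0.3655 -0.3371  0.1191] [ 0.351 -0.35   0.082] [ 0.377 -0.326  0.127]
blue [262. 275.] 69 [ 0.5717 -0.2592  0.1245] [ 0.552 -0.267  0.09 ] [ 0.581 -0.252  0.13 ]
blue [163. 292.] 131 [ 0.4195 -0.4408  0.1152] [ 0.406 -0.453  0.082] [ 0.424 -0.429  0.127]
rim pts 1396
((0.43629390001296997, 0.3860768675804138), (0.3314987123012543, 0.7111086845397949), 38.67301559448242)
d1
blue [412. 145.] 51 [ 0.413  -0.4295  0.1099] [ 0.405 -0.455  0.08 ] [ 0.42  -0.424  0.123]
blue [349. 151.] 89 [ 0.5646 -0.2539  0.1081] [ 0.55  -0.267  0.081] [ 0.579 -0.248  0.127]
blue [412. 164.] 76 [ 0.3585 -0.3314  0.1076] [ 0.349 -0.348  0.08 ] [ 0.374 -0.324  0.125]
blue [391. 181.] 100 [ 0.3697 -0.2134  0.1071] [ 0.357 -0.227  0.079] [ 0.385 -0.207  0.124]
rim pts 1516
((0.5635973215103149, 0.3056603670120239), (0.31907984614372253, 0.3039376139640808), 73.3984375)
```

View pics/ortho.png

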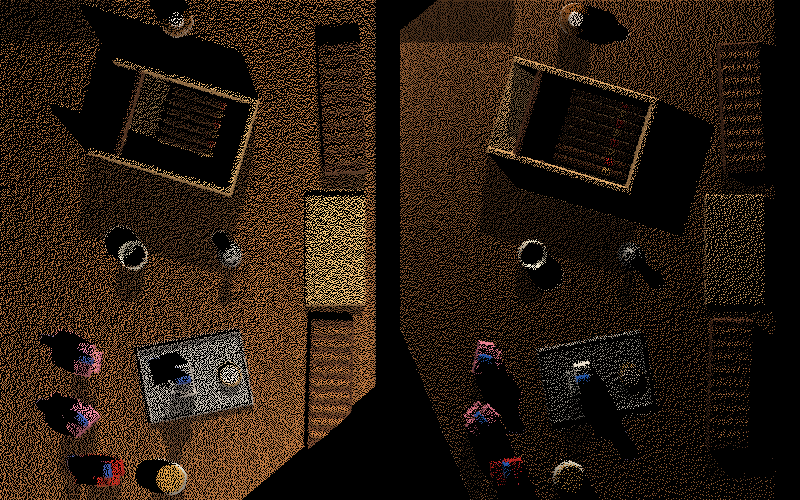

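The orthographic map shows the bin rotated about -15°. Its board runs from about (140,72) to (118,155) on the left map, and the cassette is at about (183,380). I'll fit the bin next, then crop in on the cassette.

Run:
```python
from h import *
from scipy.optimize import minimize
Q=[]
for f in('s1','d1'):
    a,p=pts(f);a=a.astype(int)
    x,y,z=p[...,0],p[...,1],p[...,2]
    r=(x>.35)&(x<.76)&(y>.09)&(y<.42)&(np.abs(z-.12)<.004)
    br=a.sum(-1)
    q=p[r]; Q.append((q,br[r],f))
q=np.vstack([t[0] for t in Q]);b=np.concatenate([t[1] for t in Q])
w=q
def loc(v,w):
    c,s=np.cos(v[2]),np.sin(v[2]);d=w[:,:2]-v[:2]
    return d[:,0]*c+d[:,1]*s,-d[:,0]*s+d[:,1]*c
def cost(v):
    X,Y=loc(v,w)
    # walls mid: y=+-94 , x=+144
    e=np.minimum(np.abs(np.abs(Y)-.094),np.hypot(X-.144,0))
    out=np.maximum(np.abs(X)-.15,0)+np.maximum(np.abs(Y)-.1,0)
    return np.minimum(e+out,.02).sum()
best=min((minimize(cost,[x0,y0,yaw],method='Nelder-Mead',options=dict(xatol=1e-5,fatol=1e-6,maxiter=2000)) for x0 in(.53,.55) for y0 in (.24,.26) for yaw in(-.25,-.3)),key=lambda r:r.fun)
v=best.x;print('bin',v,best.fun/len(w))
for qq,bb,f in Q:
    X,Y=loc(v,qq);i=np.abs(Y)<.08
    i&=(X<-.03)
    print(f,'board top X hist',np.histogram(X[i],np.arange(-.15,-.04,.004)),np.median(qq[i,2]))
    for s in(-1,1):
        j=i&(Y*s>.02);print('half',s,X[j].mean(),X[j].min(),X[j].max())
    k=np.abs(Y)>.086;print('x ext',X.min(),X.max(),'y',Y.min(),Y.max())
I=[]
for f,(u,w_) in(('s1',(265,285)),('d1',(348,163))):
    I.append(cv2.resize(cv2.imread(f'pics/{f}.png')[w_-30:w_+30,u-40:u+40],None,fx=5,fy=5,interpolation=cv2.INTER_CUBIC))
I2=[cv2.resize(cv2.imread('pics/s1.png')[100:160,320:400],None,fx=5,fy=5)]
cv2.imwrite('pics/c1.png',np.vstack([np.hstack(I),np.hstack(I2+[I2[0]*0])]))
```

```text
bin [ 0.54581801  0.24770355 -0.28836763] 0.006494489266620733
s1 board top X hist (array([ 0,  0,  0,  0,  0,  0,  0,  0,  0,  0,  0,  0,  0, 34, 46, 56, 23,
        1,  0,  0,  0,  0,  0,  0,  0,  0,  0]), array([-0.15 , -0.146, -0.142, -0.138, -0.134, -0.13 , -0.126, -0.122,
       -0.118, -0.114, -0.11 , -0.106, -0.102, -0.098, -0.094, -0.09 ,
       -0.086, -0.082, -0.078, -0.074, -0.07 , -0.066, -0.062, -0.058,
       -0.054, -0.05 , -0.046, -0.042])) 0.11903375682652162
half -1 -0.09036032783880009 -0.09783709575975746 -0.08212437928773907
half 1 -0.09036373172826091 -0.09795847393189851 -0.08193512281036822
x ext -0.14971805315119172 0.15220371575535638 y -0.10314448052191522 0.10101504933607258
d1 board top X hist (array([ 0,  0,  0,  0,  0,  0,  0,  0,  0,  0,  0,  0, 29, 94, 80, 65,  2,
        0,  0,  0,  0,  0,  0,  0,  0,  0,  0]), array([-0.15 , -0.146, -0.142, -0.138, -0.134, -0.13 , -0.126, -0.122,
       -0.118, -0.114, -0.11 , -0.106, -0.102, -0.098, -0.094, -0.09 ,
       -0.086, -0.082, -0.078, -0.074, -0.07 , -0.066, -0.062, -0.058,
       -0.054, -0.05 , -0.046, -0.042])) 0.11903902598696703
half -1 -0.09355015073119517 -0.09967816310897064 -0.0856449690938838
half 1 -0.0931153512411861 -0.09937991104704544 -0.08609524778389949
x ext -0.1513626834089821 0.1503654874110078 y -0.099058859199897 0.10068120909294774
```

View pics/c1.png

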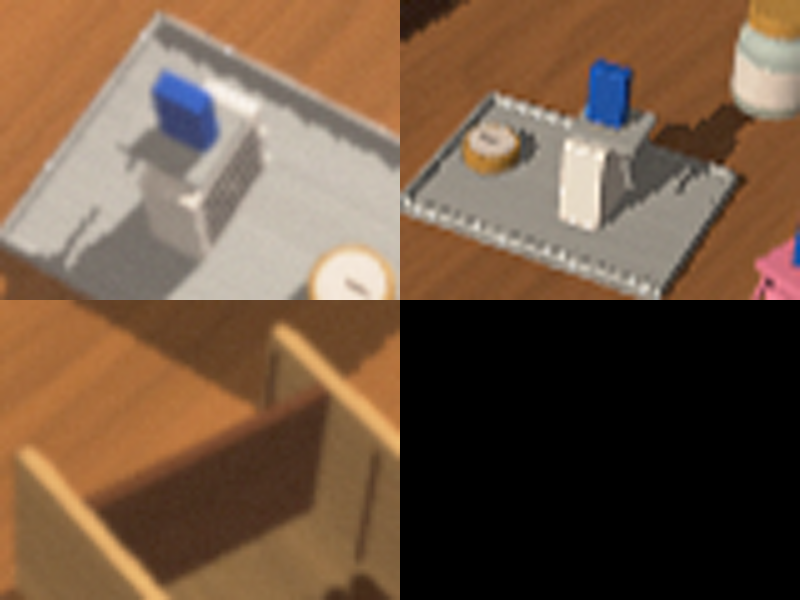

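The crops show the slotted face towards world +x (lower right in the scene view) and the lip towards the robot, so the cassette's yaw is near 0. The dark board is square across the bin at bin x≈-0.092 (top edge at z=0.119). Now I'll move above the cassette.

Call:
arm_command(targets=[[1,[0,0,-30],0],[1,[-16,6,-10],0],[1,[-32,11,-5],0],[1,[-32,11,-5],0],[1,[-32,11,-5],0],[1,[-32,11,-5],0],[1,[-32,11,-5],0],[1,[-32,11,-5],0],[1,[-32,11,-5],0],[1,[-32,12,0],0],[1,[-32,12,0],0],[1,[-32,12,0],0],[1,[-32,12,0],0],[1,[-22,8,0],0],[1,[0,0,0],0],[1,[0,0,0],0]])

```text
time_s: 1.43
eef_pos: [0.5669, -0.2585, 0.2966]
orientation: [3.14, -0.001, -2.675]
ft_force: [-0.3, 0.2, 0.2]
gripper_width: 0.0871
gripper_force: 0.0
```

Run:
```python
from h import *
s=ctrl.read_state();print(s['eef_pos'],s['orientation'],s['qpos'],s['time_s'])
shot('wrist','w1')
a,p=pts('w1');a=a.astype(int)
b=(a[...,2]>a[...,0]+60)&(p[...,2]>.112)&(np.hypot(p[...,0]-.566,p[...,1]+.26)<.06)
q=p[b];print(b.sum(),q[:,2].max(),np.median(q[:,2]))
t=q[q[:,2]>np.median(q[:,2])-.004];print(len(t),cv2.minAreaRect(t[:,:2].astype(np.float32)),t.mean(0))
```

```text
[ 0.56692897 -0.25845922  0.29655266] [ 3.14032315e+00 -1.37108238e-03 -2.67457732e+00] [-1.68477310e-01  3.44131040e-01  1.30727335e-01 -2.12567917e-04
 -1.35924959e+00 -9.35259725e-01] 1.4333
361 0.12699825795762731 0.12482126339021354
361 ((0.5653724074363708, -0.2590584456920624), (0.027469312772154808, 0.01317458413541317), 12.49831771850586) [ 0.56500364 -0.25922091  0.12481606]
```

View pics/w1.png

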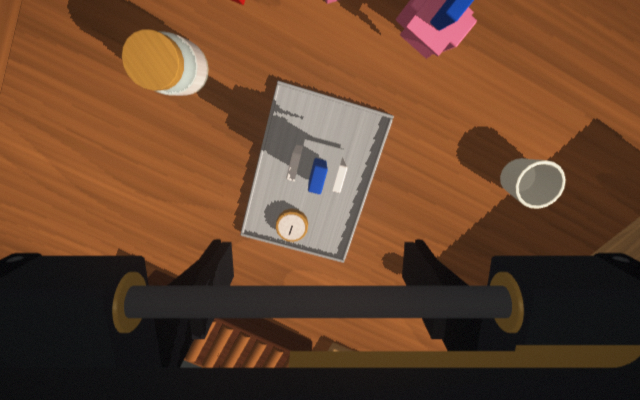

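The wrist view shows the fin at (318,176) with its long axis at +12.5° and the lip on the robot side (up in the picture). The fin's centre is at about (0.5653,-0.2590), which agrees with the scene estimate. I'll turn the gripper and descend.

Call:
arm_command(targets=[[1,[1.7,0,0],0.083],[1,[0,0,15],0.083],[1,[0,0,30],0.083],[1,[0,0,35],0],[1,[0,0,35],0],[1,[0,0,30],0],[1,[0,0,25],0],[1,[0,0,20],0],[1,[0,0,12],0],[1,[0,0,6],0],[1,[0,0,0],0],[1,[0,0,0],0]])

```text
time_s: 2.48
eef_pos: [0.5649, -0.2613, 0.0902]
orientation: [-3.141, 0.001, -2.927]
ft_force: [0.7, 0.5, 1.0]
gripper_width: 0.0866
gripper_force: 0.0
```

Run:
```python
from h import *
shot('wrist','w2')
a,p=pts('w2');a=a.astype(int)
b=(a[...,2]>a[...,0]+60)&(p[...,2]>.112)&(np.hypot(p[...,0]-.566,p[...,1]+.26)<.06)
q=p[b];t=q[q[:,2]>np.median(q[:,2])-.003];print(len(t),cv2.minAreaRect(t[:,:2].astype(np.float32)),t.mean(0),t.max(0))
```

```text
253 ((0.564785897731781, -0.25941070914268494), (0.025758350268006325, 0.01178318727761507), 13.281611442565918) [ 0.55595574 -0.26169573  0.12487568] [ 0.57734016 -0.25517675  0.12651752]
```

Call:
arm_command(targets=[[1,[0,1.9,3],0],[1,[0,0,0],0],[0.5,[0,0,0],0],[0,[0,0,0],0],[0,[0,0,0],0],[0,[0,0,0],0],[0,[0,0,0],0],[0,[0,0,0],0],[0,[0,0,0],0],[0,[0,0,0],0]], squeeze=50)

```text
time_s: 3.37
eef_pos: [0.5645, -0.2585, 0.0865]
orientation: [3.142, -0.0, -2.926]
ft_force: [-0.6, -0.8, -0.5]
gripper_width: 0.0416
gripper_force: 0.0
```

Call:
arm_command(targets=[[0,[0,0,0],0],[0,[0,0,0],0],[0,[0,0,0],0],[0,[0,0,0],0],[0,[0,0,0],0],[0,[0,0,0],0],[0,[0,0,0],0],[0,[0,0,0],0]])

```text
time_s: 4.03
eef_pos: [0.5644, -0.2584, 0.0863]
orientation: [3.141, -0.0, -2.926]
ft_force: [-0.1, -0.0, -1.8]
gripper_width: 0.0136
gripper_force: 50.0
```

Gripped (13.6 mm wide, 50 N). Next is lift and turn.

Call:
arm_command(targets=[[0,[0,0,-5],0],[0,[0,0,-12],0],[0,[0,0,-20],0],[0,[0,0,-28],0],[0,[0,0,-30],0],[0,[0,0,-30],0.05],[0,[0,0,-28],0.09],[0,[0,0,-18],0.1],[0,[0,0,-8],0.1],[0,[0,0,0],0.1],[0,[0,0,0],0.064],[0,[0,0,0],0],[0,[0,0,0],0],[0,[0,0,0],0]])

```text
time_s: 5.2
eef_pos: [0.5644, -0.2585, 0.2654]
orientation: [-3.142, -0.0, 2.855]
ft_force: [-0.6, 0.4, -1.3]
gripper_width: 0.0136
gripper_force: 50.0
```

Call:
arm_command(targets=[[0,[3.7,8,0],0],[0,[7.5,16,0],0],[0,[14.8,32,0],0],[0,[14.8,32,0],0],[0,[14.8,32,0],0],[0,[14.8,32,0],0],[0,[14.8,32,0],0],[0,[14.8,32,0],0],[0,[14.8,32,0],0],[0,[14.8,32,0],0],[0,[14.8,32,0],0],[0,[14.8,32,0],0],[0,[14.8,32,0],0],[0,[14.8,32,0],0],[0,[14.8,32,0],0],[0,[11,24,0],0],[0,[6,16,0],0],[0,[0,0,0],0],[0,[0,0,0],0],[0,[0,0,0],0]])

```text
time_s: 6.87
eef_pos: [0.4893, 0.2637, 0.2655]
orientation: [-3.141, -0.0, 2.853]
ft_force: [-0.7, 0.4, -1.0]
gripper_width: 0.0136
gripper_force: 50.0
```

Run:
```python
from h import *
s=ctrl.read_state();print(s['eef_pos'],s['orientation'],s['ft_force'],s['qpos'])
shot('side','d2');shot('wrist','w3')
I=cv2.imread('pics/d2.png')[120:330,160:400]
W=cv2.imread('pics/w3.png')
cv2.imwrite('pics/c2.png',np.vstack([np.hstack([cv2.resize(I,(400,350)),cv2.resize(W,(400,350))])]))
```

```text
[0.48929865 0.26371781 0.26545392] [-3.14084576e+00 -3.02105189e-04  2.85326530e+00] [-0.69428697  0.44048753 -0.95709917] [ 7.85995213e-01  2.39224617e-01 -9.28561270e-02  9.53190287e-05
 -1.23951621e+00 -2.64514982e+00]
```

View pics/c2.png

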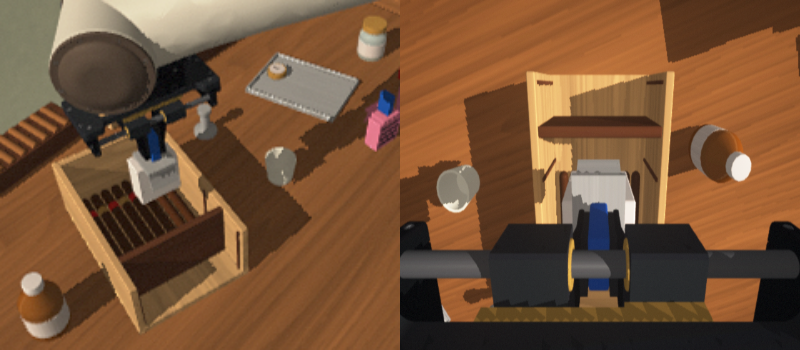

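The cassette hangs upright over the bin, with the bridge pointing at the board (wrist view: board at about (600,127), bridge at (598,165)). It has about 15 mm to go in x. I'll lower it until the box is below the rim while the lip stays above it.

Call:
arm_command(targets=[[0,[0,0,10],0],[0,[0,0,20],0],[0,[0,0,25],0],[0,[0,0,20],0],[0,[0,0,12],0],[0,[2,0,5],0],[0,[4,0,0],0],[0,[3,0,0],0],[0,[1,0,0],0],[0,[0,0,0],0],[0,[0,0,0],0],[0,[0,0,0],0],[0,[0,0,0],0]])

```text
time_s: 8.05
eef_pos: [0.4801, 0.2674, 0.174]
orientation: [3.141, 0.0, 2.853]
ft_force: [0.0, -0.4, -1.0]
gripper_width: 0.0133
gripper_force: 50.0
```

Call:
arm_command(targets=[[0,[0.7,0,0],0],[0,[0.7,0,0],0],[0,[0.6,0,0],0],[0,[0,0,0],0],[0,[0,0,0],0]])

```text
time_s: 8.47
eef_pos: [0.478, 0.2678, 0.1735]
orientation: [-3.142, 0.0, 2.854]
ft_force: [0.4, 1.0, -1.1]
gripper_width: 0.0138
gripper_force: 50.0
```

Call:
arm_command(targets=[[0,[0.5,0,0],0],[0,[0.5,0,0],0],[0,[0,0,0],0],[0,[0,0,0],0]])

```text
time_s: 8.8
eef_pos: [0.477, 0.2681, 0.1736]
orientation: [-3.142, -0.0, 2.853]
ft_force: [0.3, -0.4, -0.6]
gripper_width: 0.0136
gripper_force: 50.0
```

Call:
arm_command(targets=[[0,[0.4,0,0],0],[0,[0.4,0,0],0],[0,[0,0,0],0],[0,[0,0,0],0]])

```text
time_s: 9.13
eef_pos: [0.4762, 0.2683, 0.1735]
orientation: [-3.142, 0.0, 2.853]
ft_force: [0.5, 0.0, -2.0]
gripper_width: 0.0137
gripper_force: 50.0
```

Call:
arm_command(targets=[[0,[0.4,0,0],0],[0,[0.4,0,0],0],[0,[0,0,0],0],[0,[0,0,0],0]])

```text
time_s: 9.47
eef_pos: [0.4755, 0.2686, 0.1736]
orientation: [3.142, -0.0, 2.853]
ft_force: [-0.6, 0.4, -2.0]
gripper_width: 0.0136
gripper_force: 50.0
```

Call:
arm_command(targets=[[0,[0.4,0,0],0],[0,[0.4,0,0],0],[0,[0,0,0],0],[0,[0,0,0],0]])

```text
time_s: 9.8
eef_pos: [0.4747, 0.2688, 0.1736]
orientation: [3.142, 0.0, 2.853]
ft_force: [0.2, 0.6, -2.4]
gripper_width: 0.0136
gripper_force: 50.0
```

Call:
arm_command(targets=[[0,[0.5,0,0],0],[0,[0,0,0],0],[0,[0,0,0],0]])

```text
time_s: 10.05
eef_pos: [0.4742, 0.2689, 0.1735]
orientation: [-3.142, -0.0, 2.853]
ft_force: [0.5, -0.5, -1.6]
gripper_width: 0.0135
gripper_force: 50.0
```

Call:
arm_command(targets=[[0,[0.5,0,0],0],[0,[0,0,0],0],[0,[0,0,0],0]])

```text
time_s: 10.3
eef_pos: [0.474, 0.269, 0.1736]
orientation: [3.141, 0.0, 2.854]
ft_force: [1.5, -0.3, -1.6]
gripper_width: 0.0138
gripper_force: 50.0
```

Call:
arm_command(targets=[[0,[0.3,0,0],0],[0,[0,0,0],0],[0,[0,0,0],0]])

```text
time_s: 10.55
eef_pos: [0.4739, 0.2691, 0.1736]
orientation: [3.141, 0.001, 2.853]
ft_force: [3.2, -0.8, -3.4]
gripper_width: 0.0136
gripper_force: 50.0
```

Contact found: about 3 N at TCP (0.4739, 0.2691), i.e. the board's inner face at bin x≈-0.087, which agrees with sight. I'll back off slightly and lower.

Call:
arm_command(targets=[[0,[-0.9,0,0],0],[0,[0,0,2],0],[0,[0,0,3],0],[0,[0,0,3],0],[0,[0,0,3],0],[0,[0,0,3],0],[0,[0,0,3],0],[0,[0,0,2],0],[0,[0,0,0],0],[0,[0,0,0],0]])

```text
time_s: 11.38
eef_pos: [0.4743, 0.2688, 0.1544]
orientation: [-3.141, -0.0, 2.853]
ft_force: [-0.3, -0.7, -1.2]
gripper_width: 0.0137
gripper_force: 50.0
```

Call:
arm_command(targets=[[0,[0,0,1.5],0],[0,[0,0,1.5],0],[0,[0,0,1.5],0],[0,[0,0,1.5],0],[0,[0,0,1],0],[0,[0,0,0],0],[0,[0,0,0],0]])

```text
time_s: 11.97
eef_pos: [0.4742, 0.269, 0.1476]
orientation: [3.141, -0.0, 2.853]
ft_force: [-2.0, 0.4, 0.3]
gripper_width: 0.0139
gripper_force: 50.0
```

Call:
arm_command(targets=[[0,[0,0,1.5],0],[0,[0,0,1.5],0],[0,[0,0,1.5],0],[0,[0,0,1.5],0],[0,[0,0,0],0],[0,[0,0,0],0]])

```text
time_s: 12.47
eef_pos: [0.4741, 0.2688, 0.141]
orientation: [-3.141, -0.001, 2.853]
ft_force: [-1.0, 1.5, -1.8]
gripper_width: 0.0134
gripper_force: 50.0
```

Call:
arm_command(targets=[[0,[0.3,0,1],0],[0,[0,0,1],0],[0,[0,0,1],0],[0,[0,0,1],0],[0,[0,0,1],0],[0,[0,0,0],0]])

```text
time_s: 12.97
eef_pos: [0.4741, 0.269, 0.1364]
orientation: [3.142, 0.0, 2.853]
ft_force: [-1.0, 1.0, -0.7]
gripper_width: 0.0135
gripper_force: 50.0
```

Call:
arm_command(targets=[[0,[0,0,1],0],[0,[0,0,1],0],[0,[0,0,0],0]])

```text
time_s: 13.22
eef_pos: [0.4741, 0.269, 0.1344]
orientation: [3.142, 0.0, 2.853]
ft_force: [-0.9, 0.8, -0.5]
gripper_width: 0.0135
gripper_force: 50.0
```

Call:
arm_command(targets=[[0,[0,0,0.8],0],[0,[0,0,0.7],0],[0,[0,0,0],0]])

```text
time_s: 13.47
eef_pos: [0.4741, 0.269, 0.1329]
orientation: [3.142, 0.0, 2.853]
ft_force: [-1.5, 0.8, -0.3]
gripper_width: 0.0139
gripper_force: 50.0
```

Call:
arm_command(targets=[[0,[0,0,0.5],0],[0,[0,0,0.5],0],[0,[0,0,0],0]])

```text
time_s: 13.72
eef_pos: [0.4741, 0.269, 0.1322]
orientation: [3.141, 0.0, 2.853]
ft_force: [-0.1, -0.0, 1.3]
gripper_width: 0.0137
gripper_force: 50.0
```

Call:
arm_command(targets=[[0,[0,0,0.5],0],[0,[0,0,0],0],[0,[0,0,0],0]])

```text
time_s: 13.97
eef_pos: [0.4742, 0.269, 0.1322]
orientation: [3.141, 0.0, 2.854]
ft_force: [-3.3, 0.1, 5.3]
gripper_width: 0.0139
gripper_force: 50.0
```

Call:
arm_command(targets=[[0,[0,0,0.5],0],[0,[0,0,0],0],[0,[0,0,0],0]])

```text
time_s: 14.22
eef_pos: [0.4742, 0.269, 0.1322]
orientation: [3.141, 0.001, 2.854]
ft_force: [-3.7, -0.5, 8.6]
gripper_width: 0.0136
gripper_force: 50.0
```

It stops firmly at TCP z=0.1322 (predicted 0.132), so it's home. One firmer press, then unload and release.

Call:
arm_command(targets=[[0,[0,0,0.6],0],[0,[0,0,0],0],[0,[0,0,0],0],[0,[0,0,-0.8],0],[0,[0,0,-0.8],0],[0,[0,0,0],0],[0,[0,0,0],0]])

```text
time_s: 14.8
eef_pos: [0.4741, 0.269, 0.1322]
orientation: [3.141, 0.0, 2.853]
ft_force: [-3.4, -0.5, 4.2]
gripper_width: 0.0132
gripper_force: 50.0
```

Call:
arm_command(targets=[[0.5,[0,0,0],0],[0.5,[0,0,0],0],[0.5,[0,0,0],0],[0.5,[0,0,0],0],[0.5,[0,0,0],0],[0.5,[0,0,0],0],[0.5,[0,0,0],0],[0.5,[0,0,0],0]])

```text
time_s: 15.47
eef_pos: [0.4741, 0.269, 0.132]
orientation: [-3.142, -0.0, 2.853]
ft_force: [-0.1, -0.7, -0.1]
gripper_width: 0.0432
gripper_force: 0.0
```

Call:
arm_command(targets=[[0.5,[0,0,-5],0],[0.5,[0,0,-10],0],[0.5,[0,0,-15],0],[0.5,[0,0,-25],0],[0.5,[0,0,-35],0],[0.5,[0,0,-30],0],[0.5,[0,0,-15],0],[0.5,[0,0,-5],0],[0.5,[0,0,0],0],[0.5,[0,0,0],0]])

```text
time_s: 16.3
eef_pos: [0.4735, 0.2687, 0.2714]
orientation: [-3.141, -0.001, 2.853]
ft_force: [0.1, -0.4, 0.2]
gripper_width: 0.0434
gripper_force: 0.0
```

Run:
```python
from h import *
shot('side','d3');shot('wrist','w4')
a,p=pts('w4');a=a.astype(int)
b=(a[...,2]>a[...,0]+60)&(p[...,2]>.155)&(np.hypot(p[...,0]-.474,p[...,1]-.269)<.06)
q=p[b];t=q[q[:,2]>np.median(q[:,2])-.003];print(len(t),cv2.minAreaRect(t[:,:2].astype(np.float32)),t.mean(0),np.median(t[:,2]))
I=cv2.imread('pics/d3.png')[160:330,180:350]
cv2.imwrite('pics/c3.png',np.hstack([cv2.resize(I,(400,400)),cv2.resize(cv2.imread('pics/w4.png'),(400,400))]))
```

```text
584 ((0.4746280908584595, 0.2694157361984253), (0.012696118094027042, 0.02782006934285164), 73.4677963256836) [0.47413174 0.26953516 0.17076375] 0.17083830814826717
```

View pics/c3.png

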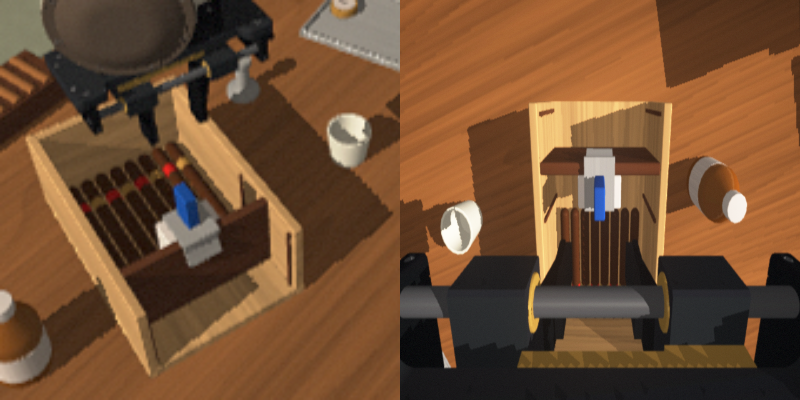

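The cassette is hooked mid-board (fin at (600,198) in the wrist half). The box is inside and the lip outside, with the fin top at z≈0.171 as expected for fully home. It is square to the bin (-16.5°) and the gripper is clear.

```bash
python3 -c "
from cell import ctrl
print(ctrl.hand_in())"
```

```text
the job is handed in; nothing more can be done
None
```

The humidifier cassette is hooked near the middle of the dark end board, pressed fully home and released. The box is inside, the lip is outside, nothing else was touched, and the job was handed in at about 16.4 s; no verdict came back.

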